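# Free the stuck cap of an ointment jar

## Robot

A 6-joint arm with a two-finger parallel gripper is mounted at the origin on a cart in front of the work surface, level with it; the furniture and walls round the work are solid. World frame = base frame: x ahead of the robot, y to its left, z up, the work surface at z = 0. Lengths are in m, angles in rad, forces in N, time in s.
With the tool pointing down it reaches from about 0.3 to 0.85 m from the base axis. Payload 5.4 kg.
Tool frame: the origin (TCP) lies midway between the tips of the shut fingers; the grasp point (between the pads) lies 19 mm behind it; z points along the fingers, y is the line along which they close (so a half turn about z gives the same grasp; the last joint's range is limited). The gripper opens to 85 mm and grips with 20 to 120 N. Pads are 22 mm wide; open, the fingers measure 114 mm over their backs; the gripper's body (76 mm by 85 mm) begins 54 mm behind the grasp point. The pads swing forward as they close: fully open they stand 13 mm farther back than shut.
Start: joints at [-1.556, 0.158, 1.597, -0, 1.386, -0.21], TCP at [0.128, -0.561, 0.231] pointing down, gripper open.
Joint ranges: [-2.91, 2.91], [-0.94, 2.29], [0.18, 2.7], [-1.29, 4.43], [0.17, 2.64], [-3, 3]. Speed limits (rad/s): [2.57, 2.57, 3.14, 3.14, 3.14, 3.14].

## Interface

Orientations are given as a rotation vector (axis times angle).
In Python, from bench import ctrl gives the robot as it stands. The module is installed in compiled form; this text tells all that it offers.
- The arm moves only by the shell command python3 -m inch 'ROWS' [OPENING] [FORCE]. ROWS is JSON, a list of rows, each a list of 6 numbers: the shift along the tool's x, y, z in cm, then the turn, a rotation vector about the tool's x, y, z in units of 5 degrees (1.0 is 5 degrees). A call has 1 to 10 rows; each row shifts and turns the commanded pose from where the row before left it, along the tool's axes as they then stand; what a row does not reach is not made up. A row lasts 1/12 s, in which the tool goes at most 41.7 mm and 7.16 degrees, less where a joint would pass 70% of its speed; a pose out of reach is approached as far as the arm can. A call with a gripper value outside its range is refused whole. OPENING is the closure in counts, from 0 (fully open) to 255 (shut), set as the call begins (- or left out, the last holds). The fingers move at their own pace and stop on an object; FORCE is the grip in N (left out, the last holds). Time passes only in rows, so rows that do not move let the fingers close. It gives the time, the measured TCP pose, the force, the opening and the grip force at its end, in the units of the state.
- ctrl.get_state(): the state, without advancing time (a new reading comes with each control period).
- ctrl.snapshot(name): name is "scene" or "top"; returns a dict with "pixels" (480x640x3 uint8, blue, green, red), "K" (3x3 intrinsics, pixels), "origin" and "rotation" of the camera in the world. Camera axes: x right, y down, z forward; pixel columns grow to the right and rows downward; lengths in m; the calibration is good to about 2 mm. A picture is of the moment at which its call begins. There is no depth.
- ctrl.finish_job(): hands the job in; it is judged then, once.
The state is a dict: "clock": time; "joints": joint angles; "qvel": joint speeds; "effort": joint torques, N m; "tcp_pos": TCP position; "tcp_rot": TCP orientation; "force": force on the tool from outside, world axes, zero at the start; "wrist_torque": the same for the moment, N m; "opening": finger opening in m; "grip_force": force on a finger pad.
Only numpy, scipy, OpenCV 4.12 (cv2) and the standard library are available. Lean on these libraries where they do the work, as an engineer would, in place of code of your own. Each camera call takes 0.05 s, during which the arm holds its last target. There are 200 camera calls.

## Task

The blue screw cap of the ivory ointment jar in the metal jar holder is stuck. Grip it firmly and break it loose with a short hard twist anticlockwise (seen from above), then unscrew it with a light hand, regripping and letting the hand rise with the thread, until the cap comes free without tugging. Set the cap down flat, top up, in the steel tray while still holding it, then let go; the jar must stay upright and seated in its holder, never leaned on hard, and nothing else may be moved.

Things in the scene. Friction and masses are not known exactly. Their poses are not given: they have to be found in the camera images.
- cap: blue ribbed screw cap, 54 mm across, 24 mm high, 50 g; origin at the centre of the skirt's lower edge, z up its axis to the closed top. Seated, the origin is 63 mm above the jar's underside. Its yaw readings (while not held) show how far it has turned: it snaps loose 15 to 30 degrees anticlockwise from its start, then turns easily, and leaves the thread 100 to 120 degrees from its start
- jar: ivory square ointment jar, 58 x 58 mm, shoulder 59 mm above the underside, 0.67 kg with its contents; origin at the centre of the underside, z up. It stands loose in the holder's square pocket, 1.25 mm of play a side, which keeps it from turning more than 3 degrees; only its weight holds it down
- jar_holder: fixed square metal block, 92 x 92 mm and 26 mm high, on a 112 x 112 mm black rubber foot 5 mm thick, with a square pocket 60.5 mm wide; origin at the centre of the underside, on the table
- tray: fixed shallow steel tray with a pale paper liner, 150 mm (its x) by 130 mm (its y), 12 mm high, walls 3 mm, inner floor 3 mm above the table; origin at the centre of the underside, on the table; its x axis points within 0.3 rad of the robot's x
- amber_bottle: bystander: amber tablet bottle with white cap, 43 mm across, 77 mm high, loose; origin under its centre
- white_bottle: bystander: white tablet bottle, 43 mm across, 77 mm high, loose; origin under its centre
- grey_carton: bystander: white and grey medicine carton standing on edge, 20 x 60 x 75 mm, loose; origin under its centre
- stamp: bystander: wooden hand stamp with black handle, 26 x 50 x 72 mm, loose; origin under its centre
- cream_tube: bystander: small white and red cream tube lying down, 24 x 76 x 24 mm, loose; origin under its centre
- card_stack: bystander: stack of paper cards, 65 x 89 x 36 mm, loose; origin under its centre
- black_pen: bystander: black pen lying at the right, 11 x 140 x 11 mm, loose; origin under its centre
- cap_top (a point): centre of the cap's top face, 24 mm above its origin, 95 mm above the table at the start. The skirt ends 4 mm above the jar's square shoulder, so finger tips fit beside the whole skirt. Stuck, it takes about 0.3 to 0.5 N m to turn: two pads must press some 25 N or more each (12 N slips round); once loose, 10 N is plenty
- jar_mouth (a point): centre of the jar's threaded neck at its rim, 79 mm above the jar's underside. A sprung dispensing disc in it presses up on the seated cap with about 15 N and holds its three lugs behind locking bumps in the thread; crossing them the cap dips about 1 mm, then a steep thread lifts it 6 to 7 mm. Held level it presses the jar down and cross-threads; pulled up before it is off, it lifts the jar
- pocket_pad: black rubber pad on the floor of the holder's pocket, on which the jar stands (6.6 N by its weight alone); its top is 8 mm above the table, its origin 6 mm
There are look-alikes about, which are no part of the job. What is meant by the cap is not green, orange or red, and is the larger of those in its own colour.

How it is judged:
On the way, in this order (a step that is already met when the one before it is completed fails the run):
1. the cap is broken loose: turned more than about 24 degrees past square on the jar, still on its neck (angle between the x axis of cap and the x axis of jar, either way round above 0.42 rad and z of cap in the frame of jar below 0.072 m and z of jar in the frame of jar_holder below 0.0115 m and angle between jar's own z axis and vertical below 0.06 rad), for 0.1 s.
2. the cap is off the thread, lifted at least 20 mm clear of the neck's seat, the jar still seated (z of cap in the frame of jar above 0.086 m and z of jar in the frame of jar_holder below 0.0115 m and angle between jar's own z axis and vertical below 0.06 rad), for 0.1 s.
3. the cap is set down in the tray by the fingers (x of cap in the frame of tray between -0.05 and 0.05 m and y of cap in the frame of tray between -0.04 and 0.04 m and z of cap in the frame of tray below 0.0055 m and angle between cap's own z axis and vertical below 0.08 rad and contact force between the fingers and cap above 0.5 N), for 0.05 s.
At the end, for the whole second after the job is handed in: the cap lies flat, top up (within 5 degrees), on the tray's floor, inside its walls, at rest and released; the jar stands upright on the floor of the holder's pocket (lifted less than 3.5 mm) (x of cap in the frame of tray between -0.05 and 0.05 m and y of cap in the frame of tray between -0.04 and 0.04 m and z of cap in the frame of tray below 0.0055 m and angle between cap's own z axis and vertical below 0.08 rad and linear speed of cap below 0.02 m/s and z of jar in the frame of jar_holder below 0.0115 m and angle between jar's own z axis and vertical below 0.06 rad); the robot touches nothing.
It fails at once if the jar is pulled up out of its holder or tipped (z of jar in the frame of jar_holder above 0.012 m or angle between jar's own z axis and vertical above 0.12 rad).
It fails at once if the jar is leaned on: pressed onto the pad of its holder with more than 24 N, its weight included (contact force between jar and pocket_pad above 24 N).
It fails at once if a bystander is moved (distance of any of amber_bottle, white_bottle, grey_carton, stamp, cream_tube, card_stack, black_pen from where it was at the start of the episode above 0.02 m).
It also fails if it takes over 51 s, if anything falls off the work surface, if the arm or the gripper's body presses on something with over 40 N, if the wrist force passes 120 N, or if a joint passes its speed limit or range.

## Working session

There is one attempt and no reset: what is moved stays moved. The work goes in short steps, Python scripts to look and compute and a shell command to move; the robot and the scene stay as the last step left them, time stands still between calls to the robot, and variables do not carry over. Pictures are saved under pics/ and viewed, at most 10 in all, crops included, and the job is handed in when it is done.

```bash
mkdir -p pics; cat > h.py <<'E'
import numpy as np,cv2,json
from bench import ctrl
from scipy.spatial.transform import Rotation as R
def snap(n,f):
    s=ctrl.snapshot(n); cv2.imwrite(f'pics/{f}.png',s['pixels']); np.savez(f'pics/{f}.npz',**{k:np.array(v) for k,v in s.items()}); return s
def ray(f,u,v,z):
    s=np.load(f'pics/{f}.npz'); d=np.array(s['rotation'])@np.linalg.inv(s['K'])@[u,v,1]; o=s['origin']
    return o+d*(z-o[2])/d[2]
def proj(f,p):
    s=np.load(f'pics/{f}.npz'); c=s['K']@(np.array(s['rotation']).T@(np.array(p)-s['origin'])); return c[:2]/c[2]
E
python3 - <<'E'
from h import *
for n in('scene','top'):
    s=snap(n,n); print(n,s['origin'],np.array(s['rotation']).round(3).tolist(),np.array(s['K']).round(1).tolist())
print(ctrl.get_state())
E
```

```text
scene [-0.28072489  0.44623082  0.69756387] [-1.246, 2.067, -1.122] [[466.3, 0.0, 323.9], [0.0, 466.3, 243.7], [0.0, 0.0, 1.0]]
top [0.35420807 0.01832777 1.67310817] [-2.194, 2.141, -0.126] [[607.5, 0.0, 314.3], [0.0, 607.5, 246.9], [0.0, 0.0, 1.0]]
{'clock': 0.1, 'joints': array([-1.55611225e+00,  1.58998604e-01,  1.59812419e+00, -1.65083491e-05,
        1.38620678e+00, -2.10083567e-01]), 'qvel': array([ 0.00074173, -0.00169426, -0.0024906 ,  0.00078579, -0.00044691,
       -0.00190394]), 'effort': array([-5.92992255e-04, -3.96993971e+01, -3.32336354e+01, -2.04196517e-04,
        4.18961135e-03,  1.13178459e-05]), 'tcp_pos': array([ 0.1281313 , -0.55997633,  0.23039934]), 'tcp_rot': array([-3.12005432e+00, -3.52132156e-01, -2.40637494e-04]), 'force': array([-0.83248058, -0.81787554, -0.56960809]), 'wrist_torque': array([ 0.01958674, -0.007164  ,  0.01918322]), 'grip_force': 0.0, 'opening': 0.0855150720228059}
```

View pics/top.png

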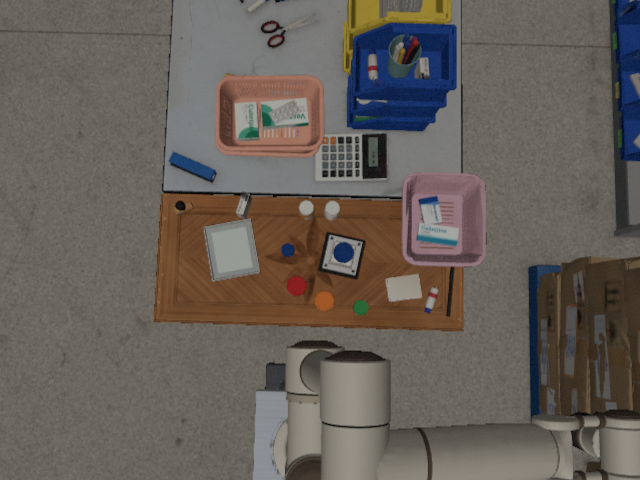

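View pics/scene.png

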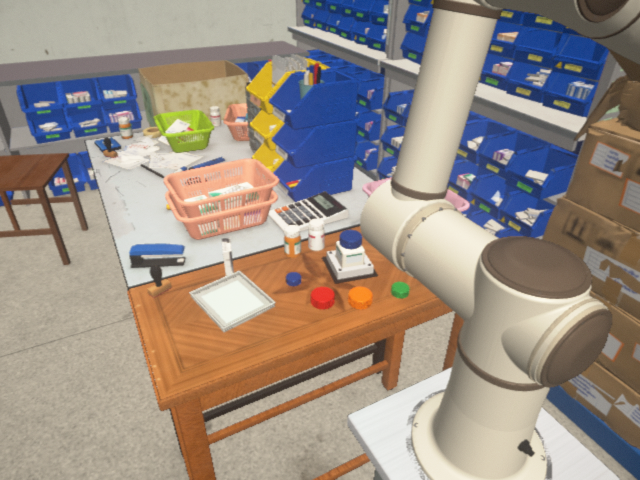

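Blue candidates in the top view are the cap on the ivory jar in the holder at (344,252) and a small loose blue cap at (288,250). Red (297,286), orange (324,301) and green (361,308) are look-alikes. The one on the jar fits: it is the larger blue and sits on the jar. I'll confirm it in a crop.

```bash
sed -i "s/np.array(s\['rotation'\])/rot(s)/g" h.py; sed -i "3a def rot(s):\n    r=np.array(s['rotation']); return r if r.shape==(3,3) else R.from_rotvec(r).as_matrix()" h.py
python3 - <<'E'
from h import *
im=cv2.imread('pics/top.png')
a=cv2.resize(im[215:285,195:375],None,fx=4.4,fy=4.4,interpolation=cv2.INTER_CUBIC)
b=cv2.resize(im[222:282,310:376],None,fx=4.4,fy=4.4,interpolation=cv2.INTER_CUBIC)
s=cv2.imread('pics/scene.png')[220:290,270:390]
b=cv2.resize(s,(465,272),interpolation=cv2.INTER_CUBIC)
o=np.zeros((590,792,3),np.uint8);o[:308]=a;o[312:584,:465]=b
cv2.imwrite('pics/crop.png',o)
E
```

```text
(no output)
```

View pics/crop.png

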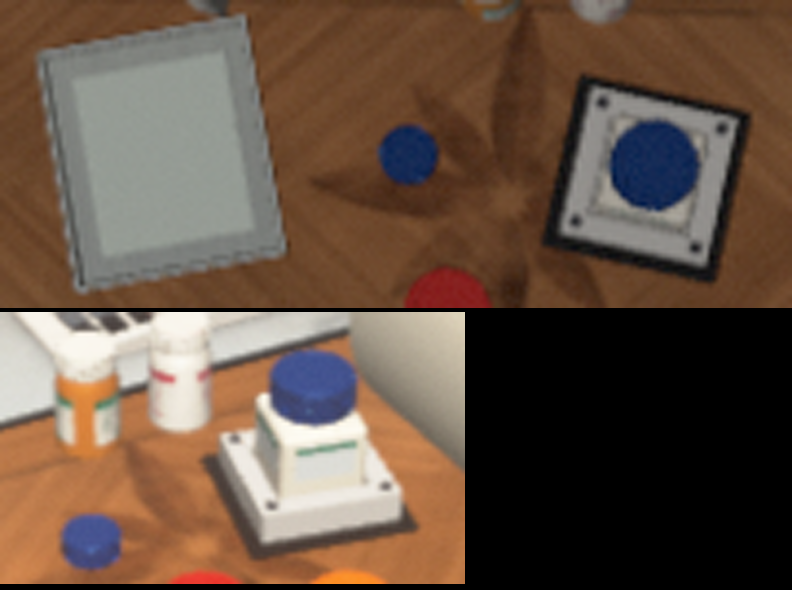

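The crop confirms it. The big blue cap on the ivory jar in the holder is the one (crop 655,165; diameter about twice the loose blue cap at 409,155). Next come the positions.

```bash
python3 - <<'E'
from h import *
from scipy.optimize import least_squares
c2=lambda p:(195+(p[0]+.5)/4.4-.5,215+(p[1]+.5)/4.4-.5)
foot=np.array([ray('top',*c2(p),.005)[:2] for p in [(585,77),(750,112),(714,280),(543,243)]])
tray=np.array([ray('top',*c2(p),.012)[:2] for p in [(38,53),(245,17),(286,253),(82,290)]])
for n,q in(('foot',foot),('tray',tray)):
    e=np.roll(q,-1,0)-q
    print(n,q.mean(0).round(4),np.linalg.norm(e,axis=1).round(3),[round(float(np.degrees(np.arctan2(*v[::-1]))),1) for v in e])
def blue(f,box):
    im=cv2.imread(f'pics/{f}.png').astype(int);x0,y0,x1,y1=box
    b=im[y0:y1,x0:x1]; m=((b[...,0]-b[...,2]>45)).astype(np.uint8)
    n,l,st,ce=cv2.connectedComponentsWithStats(m); k=1+st[1:,4].argmax(); ys,xs=np.nonzero(l==k)
    return xs.mean()+x0,ys.mean()+y0,st[k]
th=np.linspace(0,2*np.pi,60)
def silc(f,c): # centroid of cap silhouette
    P=np.array([proj(f,[c[0]+.027*np.cos(t),c[1]+.027*np.sin(t),z]) for z in(.071,.095) for t in th],np.float32)
    M=cv2.moments(cv2.convexHull(P)); return np.array([M['m10']/M['m00'],M['m01']/M['m00']])
for f,b in(('top',(325,235,365,272)),('scene',(330,225,370,256))):
    u,v,st=blue(f,b); s=least_squares(lambda c:silc(f,c)-[u,v],[.4,-.05],x_scale=.01,diff_step=1e-3)
    print(f,u,v,st,s.x,s.cost)
for n,p in dict(amber=(306,207),white=(332,209)).items(): print(n,ray('top',*p,.077).round(3))
for n,p in dict(small=(288,250),red=(297,286),orange=(324,301),green=(361,308),cards=(404,288)).items(): print(n,ray('top',*p,.02).round(3))
E
```

```text
foot [ 0.5186 -0.0658] [0.106 0.108 0.109 0.108] [-100.7, 168.9, 79.2, -12.8]
tray [0.5261 0.2379] [0.131 0.151 0.128 0.152] [-78.6, -168.2, 101.7, 12.9]
top 343.061433447099 252.10921501706486 [  9   8  19  20 293] [ 0.51845942 -0.06469333] 2.9603387727272166e-13
scene 350.39716312056737 238.37234042553192 [ 11   5  21  18 282] [ 0.52545235 -0.06978283] 1.4509566097708648e-12
amber [0.638 0.036 0.077]
white [ 0.634 -0.033  0.077]
small [0.527 0.083 0.02 ]
red [0.429 0.055 0.02 ]
orange [ 0.391 -0.019  0.02 ]
green [ 0.374 -0.12   0.02 ]
cards [ 0.431 -0.236  0.02 ]
```

```bash
cat > rel.py <<'E'
import sys
from h import *
# usage: rel.py x y z yawdeg(tool x) -> shift in tool axes cm, and turn units
t=[float(v) for v in sys.argv[1:]]; s=ctrl.get_state(); M=R.from_rotvec(s['tcp_rot'])
ax=M.as_matrix()[:,0]; psi=np.degrees(np.arctan2(ax[1],ax[0]))
print('tcp',s['tcp_pos'].round(4),'psi',psi.round(2),'tilt',M.as_matrix()[:,2].round(4),'F',s['force'].round(1),'T',s['wrist_torque'].round(2),'open',round(s['opening'],4),'grip',s['grip_force'],'j',s['joints'].round(2),'t',s['clock'])
if t: print('shift cm',(M.inv().apply(np.array(t[:3])-s['tcp_pos'])*100).round(3),'turn z units',round(-((t[3]-psi+180)%360-180)/5,2))
E
python3 rel.py .519 -.0655 .15 -11.3
```

```text
tcp [ 0.1281 -0.56    0.2304] psi 12.88 tilt [-0.      0.0017 -1.    ] F [-0.8 -0.8 -0.6] T [ 0.02 -0.01  0.02] open 0.0855 grip 0.0 j [-1.56  0.16  1.6  -0.    1.39 -0.21] t 0.1
shift cm [ 49.122 -39.478   8.124] turn z units 4.84
```

```bash
python3 -m inch '[[2.4,-1.9,0.1,0,0,0],[2.4,-1.9,0.1,0,0,0],[2.4,-1.9,0.1,0,0,0],[2.4,-1.9,0.1,0,0,0],[2.4,-1.9,0.1,0,0,0],[2.4,-1.9,0.1,0,0,0],[2.4,-1.9,0.1,0,0,0],[2.4,-1.9,0.1,0,0,0],[2.4,-1.9,0.1,0,0,0],[2.4,-1.9,0.1,0,0,0]]' 0 60
python3 -m inch '[[2.5,-2.0,0.3,0,0,0],[2.5,-2.0,0.3,0,0,0],[2.5,-2.0,0.3,0,0,0],[2.5,-2.0,0.3,0,0,0],[2.5,-2.0,0.3,0,0,0],[2.5,-2.0,0.3,0,0,0],[2.5,-2.0,0.3,0,0,0],[2.5,-2.0,0.3,0,0,0],[2.5,-2.0,0.3,0,0,0],[1.5,-1.5,0.3,0,0,0]]'
python3 -m inch '[[0,0,1,0,0,1.2],[0,0,1,0,0,1.2],[0,0,1,0,0,1.2],[0,0,1,0,0,1.2],[0,0,0,0,0,0]]'
python3 rel.py .519 -.0655 .12 -11.3
```

```text
clock: 0.93
tcp_pos: [0.3203, -0.3202, 0.2209]
tcp_rot: [-3.121, -0.352, 0.0]
force: [0.2, -0.9, 0.4]
opening: 0.085
grip_force: 0.0
clock: 1.77
tcp_pos: [0.5113, -0.0759, 0.1907]
tcp_rot: [-3.121, -0.355, 0.0]
force: [0.9, -0.3, 1.1]
opening: 0.0856
grip_force: 0.0
clock: 2.18
tcp_pos: [0.5085, -0.0774, 0.1487]
tcp_rot: [-3.125, 0.308, 0.008]
force: [-1.0, 0.1, -0.5]
opening: 0.0853
grip_force: 0.0
tcp [ 0.5085 -0.0774  0.1487] psi -11.26 tilt [-0.0047  0.0019 -1.    ] F [-1.   0.1 -0.5] T [ 0.01 -0.02  0.02] open 0.0853 grip 0.0 j [-0.39  0.09  1.85 -0.    1.21  1.38] t 2.1833
shift cm [ 0.813 -1.369  2.865] turn z units 0.01
```

```bash
python3 -m inch '[[0.4,-0.7,0.9,0,0,0],[0.4,-0.7,1,0,0,0],[0,0,1,0,0,0],[0,0,0,0,0,0],[0,0,0,0,0,0]]'
python3 rel.py .519 -.0655 .075 -11.3
python3 - <<'E'
from h import *
im=snap('scene','s2')['pixels']; cv2.imwrite('pics/s2c.png',cv2.resize(im[150:300,260:420],None,fx=4,fy=4,interpolation=cv2.INTER_CUBIC)[:600])
print(proj('s2',[.519,-.0655,.095]),proj('s2',[.519,-.0655,.12]))
E
```

```text
clock: 2.6
tcp_pos: [0.5202, -0.0656, 0.1213]
tcp_rot: [-3.127, 0.302, 0.003]
force: [0.1, -0.8, -0.1]
opening: 0.0853
grip_force: 0.0
tcp [ 0.5202 -0.0656  0.1213] psi -11.05 tilt [-2.1e-03  7.0e-04 -1.0e+00] F [ 0.1 -0.8 -0.1] T [-0.03 -0.01 -0.01] open 0.0853 grip 0.0 j [-0.36  0.14  1.84 -0.    1.16  1.41] t 2.6
shift cm [-0.106  0.015  4.628] turn z units 0.05
[350.46454221 235.80729371] [350.94027307 226.94181446]
```

View pics/s2c.png

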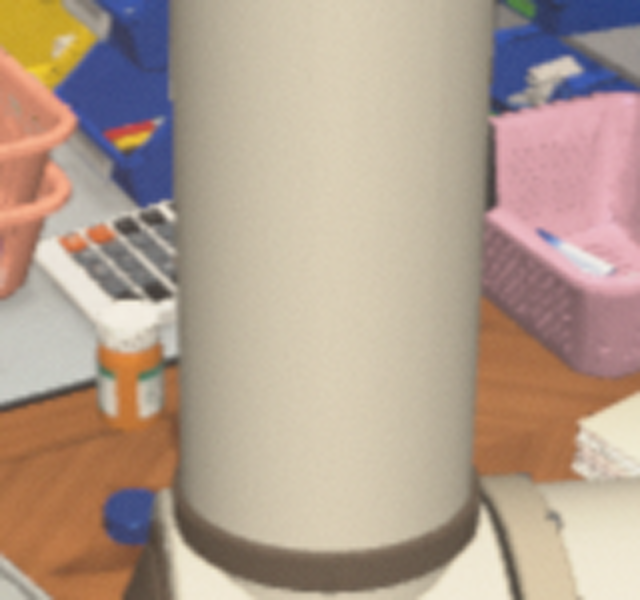

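The picture shows only the forearm in front of the cap, so it doesn't help with the fit. I'll centre by contact instead.

```bash
python3 -m inch '[[-0.1,0,0.8,0,0,0],[0,0,0.8,0,0,0],[0,0,0.8,0,0,0],[0,0,0.8,0,0,0],[0,0,0.8,0,0,0],[0,0,0.7,0,0,0],[0,0,0,0,0,0],[0,0,0,0,0,0]]' 70 20
python3 -m inch '[[0,0,0,0,0,0],[0,0,0,0,0,0]]' 74
python3 rel.py .519 -.0655 .070 -11.3
```

```text
clock: 3.32
tcp_pos: [0.5194, -0.0657, 0.0747]
tcp_rot: [-3.126, 0.304, 0.002]
force: [-0.1, 0.4, 0.1]
opening: 0.0621
grip_force: 0.0
clock: 3.48
tcp_pos: [0.5203, -0.066, 0.0759]
tcp_rot: [3.127, -0.304, 0.002]
force: [0.3, -0.9, 0.7]
opening: 0.0606
grip_force: 0.0
tcp [ 0.5203 -0.066   0.0759] psi -11.12 tilt [ 1.1e-03 -4.0e-04 -1.0e+00] F [ 0.3 -0.9  0.7] T [ 0.03 -0.03  0.02] open 0.0606 grip 0.0 j [-0.36  0.21  1.87  0.    1.06  1.41] t 3.4833
shift cm [-0.139 -0.023  0.585] turn z units 0.04
```

```bash
python3 -m inch '[[-0.05,0,0.2,0,0,0],[0,0,0.2,0,0,0],[0,0,0,0,0,0]]' 82 | tail -6
for o in 84 86 88 90 92 94; do echo $o; done >/dev/null
python3 -m inch '[[0,0,0,0,0,0],[0,0,0,0,0,0]]' 85| tail -6
python3 -m inch '[[0,0,0,0,0,0],[0,0,0,0,0,0]]' 87| tail -6
python3 -m inch '[[0,0,0,0,0,0],[0,0,0,0,0,0]]' 89| tail -6
```

```text
clock: 3.73
tcp_pos: [0.5191, -0.0656, 0.071]
tcp_rot: [-3.127, 0.304, 0.001]
force: [0.0, 0.6, -0.4]
opening: 0.0579
grip_force: 0.0
clock: 3.9
tcp_pos: [0.5193, -0.0657, 0.0713]
tcp_rot: [-3.127, 0.304, -0.0]
force: [-0.0, 0.5, 1.0]
opening: 0.0567
grip_force: 0.0
clock: 4.07
tcp_pos: [0.5194, -0.0658, 0.0714]
tcp_rot: [3.127, -0.304, 0.0]
force: [0.6, -0.2, 0.4]
opening: 0.0565
grip_force: 0.0
clock: 4.23
tcp_pos: [0.5194, -0.0657, 0.0714]
tcp_rot: [-3.127, 0.304, -0.0]
force: [-0.2, 0.1, -0.0]
opening: 0.0556
grip_force: 0.0
```

```bash

python3 -m inch '[[0,0,0,0,0,0],[0,0,0,0,0,0]]' 91| tail -6
python3 -m inch '[[0,0,0,0,0,0],[0,0,0,0,0,0]]' 93| tail -6
python3 -m inch '[[0,0,0,0,0,0],[0,0,0,0,0,0]]' 96 20| tail -6; python3 rel.py
```

```text
clock: 4.4
tcp_pos: [0.5193, -0.0657, 0.0713]
tcp_rot: [3.127, -0.304, 0.0]
force: [0.2, -0.4, -0.7]
opening: 0.0551
grip_force: 0.0
clock: 4.57
tcp_pos: [0.5193, -0.0657, 0.0713]
tcp_rot: [3.127, -0.304, -0.0]
force: [-0.9, 0.2, 0.9]
opening: 0.0542
grip_force: 0.0
clock: 4.73
tcp_pos: [0.5194, -0.0657, 0.0714]
tcp_rot: [-3.127, 0.304, -0.0]
force: [-0.5, 0.0, 0.5]
opening: 0.0539
grip_force: 16.9
tcp [ 0.5194 -0.0657  0.0714] psi -11.12 tilt [ 0.  0. -1.] F [-0.5  0.   0.5] T [0.08 0.05 0.04] open 0.0539 grip 16.92391915828921 j [-0.36  0.21  1.87  0.    1.05  1.41] t 4.7333
```

```bash

python3 -m inch '[[0,0,0,0,0,0],[0,0,0,0,0,0],[0,0,0,0,0,0]]' 255 60| tail -6;  python3 rel.py
python3 -m inch '[[0,0,0,0,0,-1.4],[0,0,0,0,0,-1.4]]' >/dev/null;  python3 rel.py
```

```text
clock: 4.98
tcp_pos: [0.5195, -0.0657, 0.0716]
tcp_rot: [3.127, -0.304, 0.0]
force: [-2.1, 1.1, 3.4]
opening: 0.0525
grip_force: 62.0
tcp [ 0.5195 -0.0657  0.0716] psi -11.12 tilt [ 3.e-04 -1.e-04 -1.e+00] F [-2.1  1.1  3.4] T [ 0.11  0.25 -0.05] open 0.0525 grip 62.00889615342021 j [-0.36  0.21  1.87  0.    1.05  1.41] t 4.9833
tcp [ 0.5195 -0.0659  0.0714] psi 3.1 tilt [ 5.e-04 -1.e-04 -1.e+00] F [ 1.2 -1.  -5.2] T [-0.19 -0.17 -0.8 ] open 0.0521 grip 63.41925395652652 j [-0.36  0.21  1.87  0.    1.05  1.16] t 5.15
```

```bash

python3 -m inch '[[0,0,0.03,0,0,-1.2]]' >/dev/null;  python3 rel.py
```

```text
tcp [ 0.5196 -0.0658  0.0713] psi 9.17 tilt [ 6.e-04  1.e-04 -1.e+00] F [-3.2  1.1 11.5] T [ 0.15  0.42 -0.03] open 0.0527 grip 65.3179245069623 j [-0.36  0.21  1.87  0.    1.05  1.05] t 5.2333
```

```bash

python3 -m inch '[[0,0,0,0,0,-1]]' >/dev/null;  python3 rel.py
```

```text
tcp [ 0.5198 -0.0659  0.0717] psi 14.15 tilt [ 1.e-03 -3.e-04 -1.e+00] F [-1.9  0.7  7.6] T [ 0.12  0.28 -0.16] open 0.0526 grip 64.93775929324329 j [-0.36  0.21  1.87  0.    1.05  0.97] t 5.3167
```

```bash

python3 -m inch '[[0,0,-0.08,0,0,-0.6],[0,0,0,0,0,-0.6]]' - 20 >/dev/null;  python3 rel.py
python3 -m inch '[[0,0,0,0,0,0],[0,0,0,0,0,0]]' >/dev/null;  python3 rel.py
```

```text
tcp [ 0.5199 -0.0659  0.0723] psi 20.01 tilt [ 1.5e-03 -4.0e-04 -1.0e+00] F [ 0.2 -0.3  5. ] T [ 0.04  0.08 -0.18] open 0.0524 grip 64.58077694289386 j [-0.36  0.21  1.87  0.    1.05  0.86] t 5.4833
tcp [ 0.52   -0.066   0.0723] psi 19.81 tilt [ 1.4e-03 -6.0e-04 -1.0e+00] F [-0.1  0.2  5.1] T [-0.02  0.01  0.13] open 0.0525 grip 64.56990812905133 j [-0.36  0.21  1.87 -0.    1.05  0.87] t 5.65
```

```bash

python3 -m inch '[[0,0,0,0,0,0],[0,0,0,0,0,0]]' 80 20 >/dev/null;  python3 rel.py
python3 -m inch '[[0,0,0,0,0,0],[0,0,0,0,0,0],[0,0,0,0,0,0]]' 98 20 >/dev/null;  python3 rel.py
```

```text
tcp [ 0.5188 -0.0655  0.0712] psi 19.82 tilt [-1.e-03  4.e-04 -1.e+00] F [ 0.2 -0.4 -0.4] T [-0.03 -0.02  0.01] open 0.0587 grip 0.0 j [-0.36  0.21  1.87  0.    1.05  0.87] t 5.8167
tcp [ 0.5189 -0.0659  0.0714] psi 19.88 tilt [-1.e-03 -3.e-04 -1.e+00] F [-1.1 -1.7  0.1] T [-0.33  0.14 -0.03] open 0.0535 grip 21.654929937212728 j [-0.36  0.21  1.87 -0.    1.05  0.87] t 6.0667
```

```bash

python3 -m inch '[[0,0,-0.04,0,0,-1],[0,0,-0.04,0,0,-1],[0,0,-0.04,0,0,-1],[0,0,0,0,0,0]]' >/dev/null;  python3 rel.py
python3 -m inch '[[0,0,-0.04,0,0,-1],[0,0,-0.04,0,0,-1],[0,0,0,0,0,0]]' >/dev/null;  python3 rel.py
```

```text
tcp [ 0.5187 -0.0659  0.0727] psi 34.98 tilt [-0.0015  0.     -1.    ] F [-1.7 -0.7  0.1] T [-0.16  0.27  0.02] open 0.0533 grip 21.711573600769043 j [-0.36  0.21  1.87 -0.    1.06  0.6 ] t 6.4
tcp [ 0.519  -0.0657  0.0734] psi 44.86 tilt [-8.e-04  2.e-04 -1.e+00] F [-0.4 -1.9 -1.7] T [-0.22  0.05  0.03] open 0.0534 grip 21.539231154019944 j [-0.36  0.21  1.87 -0.    1.06  0.43] t 6.65
```

```bash

python3 -m inch '[[0,0,-0.03,0,0,-1],[0,0,-0.03,0,0,-1],[0,0,-0.03,0,0,-1],[0,0,0,0,0,0]]' >/dev/null;  python3 rel.py
python3 -m inch '[[0,0,-0.04,0,0,-1],[0,0,-0.04,0,0,-1],[0,0,-0.04,0,0,-1],[0,0,0,0,0,0]]' >/dev/null;  python3 rel.py
```

```text
tcp [ 0.5194 -0.0658  0.0746] psi 59.77 tilt [ 2.e-04 -0.e+00 -1.e+00] F [ 0.3 -1.4 -1.6] T [-0.35 -0.02  0.09] open 0.0532 grip 21.57907707238337 j [-0.36  0.21  1.87  0.    1.06  0.17] t 6.9833
tcp [ 0.5196 -0.0658  0.076 ] psi 74.71 tilt [ 7.e-04 -2.e-04 -1.e+00] F [-0.1 -2.3 -2. ] T [-0.33 -0.15  0.08] open 0.0536 grip 21.5950784276356 j [-0.36  0.21  1.87  0.    1.06 -0.09] t 7.3167
```

```bash

python3 -m inch '[[0,0,-0.04,0,0,-1],[0,0,-0.04,0,0,-1],[0,0,-0.04,0,0,-1],[0,0,0,0,0,0]]' >/dev/null;  python3 rel.py
python3 -m inch '[[0,0,-0.04,0,0,-1],[0,0,-0.04,0,0,-1],[0,0,-0.04,0,0,-1],[0,0,0,0,0,0]]' >/dev/null;  python3 rel.py
```

```text
tcp [ 0.5199 -0.0659  0.0774] psi 89.67 tilt [ 1.3e-03 -3.0e-04 -1.0e+00] F [ 1.5 -2.5 -1.8] T [-0.4  -0.21 -0.04] open 0.0533 grip 21.659835611935705 j [-0.36  0.2   1.87  0.    1.06 -0.35] t 7.65
tcp [ 0.5199 -0.0659  0.0786] psi 104.64 tilt [ 1.4e-03 -3.0e-04 -1.0e+00] F [ 1.4 -1.7 -1.3] T [-0.44 -0.24 -0.04] open 0.0534 grip 21.66717271436937 j [-0.36  0.2   1.87  0.    1.07 -0.61] t 7.9833
```

```bash

python3 -m inch '[[0,0,-0.03,0,0,-1],[0,0,-0.03,0,0,-1],[0,0,-0.02,0,0,-1],[0,0,0,0,0,0]]' >/dev/null;  python3 rel.py
python3 -m inch '[[0,0,-0.05,0,0,-0.5],[0,0,0,0,0,0]]' >/dev/null;  python3 rel.py
```

```text
tcp [ 0.5199 -0.0659  0.0794] psi 119.62 tilt [ 1.4e-03 -4.0e-04 -1.0e+00] F [ 1.8 -1.6 -0.4] T [-0.45 -0.35 -0.  ] open 0.0534 grip 21.699799314374104 j [-0.36  0.2   1.87  0.    1.07 -0.87] t 8.3167
tcp [ 0.5197 -0.0658  0.0798] psi 122.05 tilt [ 8.e-04 -1.e-04 -1.e+00] F [ 1.5 -3.5 -0.5] T [-0.41 -0.29 -0.04] open 0.0535 grip 21.681801645609085 j [-0.36  0.2   1.87  0.    1.07 -0.92] t 8.4833
```

```bash

python3 -m inch '[[0,0,-0.1,0,0,0],[0,0,-0.1,0,0,0],[0,0,0,0,0,0]]' >/dev/null;  python3 rel.py
```

```text
tcp [ 0.5192 -0.0656  0.0816] psi 122.23 tilt [-3.e-04  3.e-04 -1.e+00] F [ 1.3 -1.4 -2.2] T [-0.26 -0.17  0.04] open 0.0534 grip 21.59133374952944 j [-0.36  0.2   1.87  0.    1.07 -0.92] t 8.7333
```

```bash

python3 -m inch '[[0,0,-0.1,0,0,0],[0,0,-0.1,0,0,0],[0,0,-0.1,0,0,0],[0,0,0,0,0,0]]' >/dev/null;  python3 rel.py
```

```text
tcp [ 0.5192 -0.0654  0.0848] psi 122.36 tilt [-4.e-04  6.e-04 -1.e+00] F [ 0.7  0.8 -1.1] T [-0.03 -0.   -0.04] open 0.0533 grip 21.74550526571693 j [-0.36  0.19  1.87  0.    1.08 -0.92] t 9.0667
```

```bash

python3 -m inch '[[0,0,-0.5,0,0,0],[0,0,-1,0,0,0],[0,0,-1.2,0,0,0],[0,0,-1.2,0,0,0],[0,0,-1.2,0,0,0],[0,0,-1.2,0,0,0],[0,0,-0.6,0,0,0],[0,0,0,0,0,0]]' >/dev/null;  python3 rel.py .526 .238 .15 102
```

```text
tcp [ 0.5207 -0.0662  0.1561] psi 122.38 tilt [ 0.0039 -0.0014 -1.    ] F [-0.2  0.6 -0.2] T [ 0.01  0.05 -0.04] open 0.0536 grip 21.718546219635755 j [-0.36  0.1   1.82  0.    1.22 -0.92] t 9.7333
shift cm [25.407 16.74   0.566] turn z units 4.08
```

```bash

python3 -m inch '[[1.8,1.2,0,0,0,0],[1.8,1.2,0,0,0,0],[1.8,1.2,0,0,0,0],[1.8,1.2,0,0,0,0],[1.8,1.2,0,0,0,0],[1.8,1.2,0,0,0,0],[1.8,1.2,0,0,0,0]]' >/dev/null
python3 -m inch '[[1.8,1.2,0,0,0,0],[1.8,1.2,0,0,0,0],[1.8,1.2,0,0,0,0],[1.8,1.2,0,0,0,0],[1.8,1.2,0,0,0,0],[1.8,1.2,0,0,0,0],[1.8,1.0,0,0,0,0],[0,0,0,0,0,0],[0,0,0,0,0,0]]' >/dev/null
python3 -m inch '[[0,0,0,0,0,1],[0,0,0,0,0,1],[0,0,0,0,0,1],[0,0,0,0,0,1],[0,0,0,0,0,0],[0,0,0,0,0,0]]' >/dev/null
python3 rel.py .526 .238 .03 102
python3 - <<'E'
from h import *
im=snap('scene','s3')['pixels']; a=cv2.resize(im[170:350,160:400],None,fx=3.3,fy=3.3,interpolation=cv2.INTER_CUBIC);print(a.shape); cv2.imwrite('pics/s3c.png',a)
E
```

```text
tcp [0.5245 0.235  0.1533] psi 102.46 tilt [-6.e-04 -4.e-04 -1.e+00] F [-0.3  0.9  1.1] T [ 0.02 -0.03  0.04] open 0.0537 grip 21.706602111516986 j [ 0.21  0.23  1.68 -0.    1.24 -0.01] t 11.5667
shift cm [ 0.261  0.217 12.332] turn z units 0.09
(594, 792, 3)
```

View pics/s3c.png

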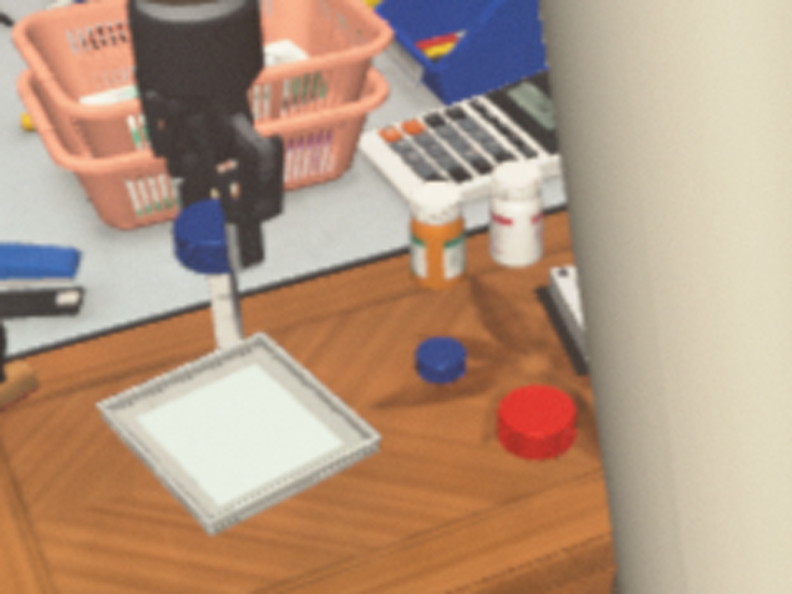

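The cap is held level over the tray (crop 205,238), with the white carton standing just behind the tray (crop 228,310). I'll check the carton's clearance before lowering.

```bash
python3 - <<'E'
from h import *
for p in((238,217),(243,217),(250,193)): print(ray('top',*p,.075).round(3),ray('top',*p,0).round(3))
E
python3 -m inch '[[0.2,0.1,1.2,0,0,0],[0,0,1.2,0,0,0],[0,0,1.2,0,0,0],[0,0,1.2,0,0,0],[0,0,1.2,0,0,0],[0,0,1.2,0,0,0],[0,0,1.2,0,0,0],[0,0,1.0,0,0,0],[0,0,0,0,0,0]]' >/dev/null; python3 rel.py .525 .237 .003 102
```

```text
[0.606 0.216 0.075] [0.618 0.225 0.   ]
[0.607 0.203 0.075] [0.619 0.211 0.   ]
[0.672 0.186 0.075] [0.687 0.194 0.   ]
tcp [0.5232 0.2377 0.0566] psi 102.38 tilt [-0.0046 -0.001  -1.    ] F [ 0.4 -0.9 -1.8] T [-0.01  0.02  0.06] open 0.0532 grip 21.704835645505227 j [ 0.22  0.36  1.73 -0.    1.06  0.  ] t 12.3667
shift cm [-0.108  0.185  5.362] turn z units 0.08
```

```bash

python3 -m inch '[[0,0,0.9,0,0,0],[0,0,0.9,0,0,0],[0,0,0.9,0,0,0],[0,0,0.9,0,0,0],[0,0,0.6,0,0,0],[0,0,0,0,0,0],[0,0,0,0,0,0]]' >/dev/null; python3 rel.py
python3 -m inch '[[0,0,0.2,0,0,0],[0,0,0.2,0,0,0],[0,0,0,0,0,0]]' >/dev/null; python3 rel.py
```

```text
tcp [0.5248 0.2381 0.0171] psi 102.38 tilt [-9.e-04 -2.e-04 -1.e+00] F [ 0.  -0.4 -0.6] T [-0.01  0.04  0.04] open 0.053 grip 21.712053132941946 j [0.22 0.42 1.74 0.   0.98 0.  ] t 12.95
tcp [0.5252 0.2382 0.0136] psi 102.38 tilt [ 2.e-04  0.e+00 -1.e+00] F [-0.5  0.3 -0.8] T [ 0.03  0.   -0.02] open 0.0538 grip 21.712400858814362 j [0.22 0.43 1.74 0.   0.98 0.  ] t 13.2
```

```bash

python3 -m inch '[[0,0,0.15,0,0,0],[0,0,0,0,0,0]]' >/dev/null; python3 rel.py
```

```text
tcp [0.5251 0.2382 0.0121] psi 102.38 tilt [ 0.  0. -1.] F [ 1.2 -0.2 -1. ] T [ 0.   -0.01 -0.01] open 0.0536 grip 21.712335018091835 j [0.22 0.43 1.74 0.   0.97 0.  ] t 13.3667
```

```bash

python3 -m inch '[[0,0,0.1,0,0,0],[0,0,0,0,0,0]]' >/dev/null; python3 rel.py
```

```text
tcp [0.5251 0.2381 0.011 ] psi 102.38 tilt [-1.e-04 -0.e+00 -1.e+00] F [-0.4 -0.5 -0.6] T [-0.01 -0.02 -0.02] open 0.0536 grip 21.711993356002495 j [0.22 0.43 1.74 0.   0.97 0.  ] t 13.5333
```

```bash

python3 -m inch '[[0,0,0.2,0,0,0],[0,0,0.2,0,0,0],[0,0,0,0,0,0]]' >/dev/null; python3 rel.py
```

```text
tcp [0.5247 0.2381 0.0065] psi 102.38 tilt [-9.e-04 -2.e-04 -1.e+00] F [-0.7 -0.4 -0.7] T [ 0.01 -0.04 -0.04] open 0.0535 grip 21.71301739756018 j [0.22 0.44 1.74 0.   0.97 0.  ] t 13.7833
```

```bash

python3 -m inch '[[0,0,0.15,0,0,0],[0,0,0,0,0,0]]' >/dev/null; python3 rel.py
```

```text
tcp [0.5249 0.2381 0.0053] psi 102.38 tilt [-5.e-04 -1.e-04 -1.e+00] F [ 0.6 -0.5  0. ] T [-0.03  0.02 -0.04] open 0.0534 grip 21.713149381102994 j [0.22 0.44 1.74 0.   0.96 0.  ] t 13.95
```

```bash

python3 -m inch '[[0,0,0.1,0,0,0],[0,0,0,0,0,0]]' >/dev/null; python3 rel.py
```

```text
tcp [0.525  0.2381 0.0044] psi 102.38 tilt [-2.e-04 -0.e+00 -1.e+00] F [-0.5  0.3  0.1] T [-0.01  0.   -0.03] open 0.0536 grip 21.71279150788905 j [0.22 0.44 1.74 0.   0.96 0.  ] t 14.1167
```

```bash

python3 -m inch '[[0,0,0.1,0,0,0],[0,0,0,0,0,0]]' >/dev/null; python3 rel.py
```

```text
tcp [0.525  0.2381 0.0035] psi 102.38 tilt [-2.e-04 -0.e+00 -1.e+00] F [-0.9 -0.4  0.6] T [-0.   -0.02 -0.06] open 0.0533 grip 21.71170211280696 j [0.22 0.45 1.74 0.   0.96 0.  ] t 14.2833
```

```bash

python3 -m inch '[[0,0,0.1,0,0,0],[0,0,0,0,0,0],[0,0,0,0,0,0]]' >/dev/null; python3 rel.py
```

```text
tcp [0.5251 0.2381 0.0026] psi 102.38 tilt [-1.e-04 -0.e+00 -1.e+00] F [ 0.9  0.2 -1.1] T [-0.02  0.01  0.05] open 0.0533 grip 21.712455204105936 j [ 0.22  0.45  1.74 -0.    0.96  0.  ] t 14.5333
```

```bash

python3 -m inch '[[0,0,0.1,0,0,0],[0,0,0,0,0,0],[0,0,0,0,0,0]]' >/dev/null; python3 rel.py
```

```text
tcp [0.5253 0.2382 0.0021] psi 102.38 tilt [ 2.e-04  1.e-04 -1.e+00] F [-1.3 -1.   4.1] T [-0.1   0.28 -0.03] open 0.0534 grip 22.170848623209167 j [0.22 0.45 1.74 0.   0.96 0.  ] t 14.7833
```

```bash

python3 -m inch '[[0,0,0.07,0,0,0],[0,0,0,0,0,0],[0,0,0,0,0,0]]' >/dev/null; python3 rel.py
```

```text
tcp [0.5253 0.2382 0.002 ] psi 102.39 tilt [-0.e+00 -1.e-04 -1.e+00] F [-4.  -1.7  9.8] T [-0.2   0.79 -0.05] open 0.0533 grip 22.74012667592615 j [ 0.22  0.45  1.74 -0.    0.96  0.  ] t 15.0333
```

```bash

python3 -m inch '[[0,0,0,0,0,0],[0,0,0,0,0,0],[0,0,0,0,0,0],[0,0,0,0,0,0]]' 55 20 >/dev/null; python3 rel.py
python3 -m inch '[[0,0,-0.4,0,0,0],[0,0,-0.8,0,0,0],[0,0,-1.2,0,0,0],[0,0,-1.6,0,0,0],[0,0,-2,0,0,0],[0,0,-2.5,0,0,0],[0,0,-2.5,0,0,0],[0,0,-2.5,0,0,0],[0,0,-2,0,0,0],[0,0,0,0,0,0]]' >/dev/null; python3 rel.py
python3 - <<'E'
from h import *
a=snap('scene','s4')['pixels'][170:350,160:400]; cv2.imwrite('pics/s4c.png',cv2.resize(a,None,fx=3.3,fy=3.3,interpolation=cv2.INTER_CUBIC))
E
```

```text
tcp [0.525  0.2381 0.0006] psi 102.38 tilt [-3.e-04 -0.e+00 -1.e+00] F [ 0.3 -0.5  0.1] T [0.07 0.02 0.02] open 0.0665 grip 0.0 j [0.22 0.45 1.74 0.   0.95 0.  ] t 15.3667
tcp [0.5286 0.239  0.1628] psi 102.39 tilt [ 0.0108  0.0024 -0.9999] F [1.3 0.5 0.9] T [-0.01 -0.02 -0.01] open 0.0671 grip 0.0 j [0.22 0.22 1.66 0.   1.25 0.  ] t 16.2
```

View pics/s4c.png

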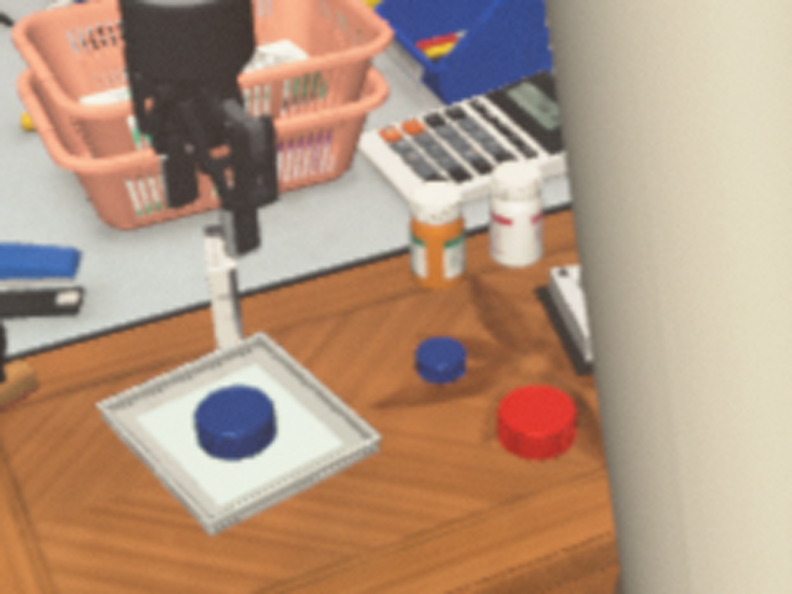

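The cap lies flat, top up, in the middle of the tray (crop 235,422). The fingers are clear and the bystanders in view have not moved.

```bash
python3 -m inch '[[0,0,0,0,0,0],[0,0,0,0,0,0]]' >/dev/null; python3 -c "
from bench import ctrl; print(ctrl.finish_job())"
```

```text
the job is handed in; nothing more can be done
None
```

I broke the blue cap loose, unscrewed it and set it down flat, top up, in the tray before letting go; I handed the job in at about 16 s, but no verdict came back, and I judged the jar from force readings because the arm hid it after the lift.

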